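# Clear the catch tray and hold the machine lid at balance

### The job

Move both finished castings from the finishing machine's catch tray into the yellow tote, setting them down inside rather than dropping them from above its rim, while the lid is still shut. Then take the lid by its red pull bar, swing it up to its over-centre balance point, where it would fall neither shut nor over towards the tray, and never let it tip well past that point. Finish with the gripper still holding the bar and the lid still there, so that I can fit the lid stay; leave the anvil, pliers, tape roll and hammer where they are.

Things in the scene. Friction and masses are not known exactly. Their poses are not given: they have to be found in the camera images.
- machine: Blue machine, fixed. Origin on the bench under the housing's centre, z up. Housing 190 (x) by 200 (y) by 115 mm high. On its front (own -x side) a fixed aluminium catch tray stands on the bench: x from -270 to -95 mm, y from -110 to 110 mm, walls 5 mm thick and 18 mm high, floor 5 mm above the bench, dark mat. The hinge is parallel to the machine's y.
- tray_floor (a point): Point on the catch tray's floor, 5 mm above the bench, at x -200 mm, y 0 of the machine: the castings lie around it, within 75 mm.
- gold_casting: Loose brass-coloured watch-bezel casting, a plain ring lying flat: outer diameter 38 mm, bore 26 mm, 16 mm high, 50 to 90 g. Origin at the centre of its underside, z up.
- silver_casting: The same ring in steel colour: outer diameter 38 mm, bore 26 mm, 16 mm high, 40 to 85 g. Origin at the centre of its underside, z up.
- tote: Loose yellow open box, 0.5 kg, 170 (x) by 120 (y) by 50 mm high, walls and floor 4 mm. Origin at the centre of its underside, z up; inner floor at z 4 mm.
- lid_angle (a joint): Lid angle, rad: 0 shut and level (at the start), grows as the bar end swings up and over towards the tray; stop at 2.1. Grey plate 165 mm long by 196 by 10, a heavy dark box 45 mm high on its outer face, 0.5 kg. Swings freely, stays nowhere by itself. Balances at 1.25 rad (plate 18 degrees short of upright); below that it falls shut, beyond it falls over the tray.
- lid: The lid. Origin: middle of the hinge axis, along the housing's top edge on the tray side: at x -85 mm, y 0, 120 mm above the bench in the machine's frame. At balance the bar's middle is 60 mm horizontally from this axis, towards the machine's +x, and 196 mm above it.
- pull_bar (a point): Red round bar at the lid's free end, fixed to it: 12 mm thick, 130 mm long, with a stem at each end; its axis is 40 mm from the lid's edge, open gap. This point: mid-bar, on its axis; y along the bar, x along the lid away from the hinge, z the lid's outward normal. Its axis is 205 mm along the lid from the hinge axis and 5 mm outward. Shut: at the machine's x +120 mm, 125 mm high. It can turn in the fingers.
- anvil: Bystander: small steel bench anvil, base 90 by 60 mm, 70 mm high. Origin at the centre of its underside.
- pliers: Bystander: pliers with red handles lying flat, 160 mm long, 12 mm high. Origin beneath the pivot.
- tape_roll: Bystander: white roll of tape lying flat, 64 mm across, 20 mm high. Origin at the centre of its underside.
- hammer: Bystander: small hammer lying flat, handle along its -x. Origin at its underside.

How it is judged:
By the outcome, as a careful person would: the job done as asked, in the order asked, and still so for the second after the job is handed in, while the arm keeps its last pose, push and grip.
It also fails if it takes over 72 s, if anything falls off the work surface, if the arm or the gripper's body presses on something with over 40 N, if the wrist force passes 120 N, or if a joint passes its speed limit or range.

### The arm

A 6-joint arm with a two-finger parallel gripper is mounted at the origin on the work surface. World frame = base frame: x ahead of the robot, y to its left, z up, the work surface at z = 0. Lengths are in mm, angles in rad, forces in N, time in s.
With the tool pointing down it reaches from about 250 to 800 mm from the base axis. Payload 3.9 kg.
Tool frame: the origin (TCP) lies midway between the tips of the shut fingers; the grasp point (between the pads) lies 19 mm behind it; x points along the fingers, y is the direction in which the jaws open and shut, and the axes are right-handed (so a half turn about x gives the same grasp; the last joint's range is limited). The gripper opens to 85 mm and grips with 20 to 120 N. Pads are 22 mm wide; open, the fingers measure 114 mm over their backs; the gripper's body (76 mm by 85 mm) begins 54 mm behind the grasp point. The pads swing forward as they close: fully open they stand 13 mm farther back than shut.
Start: joints at [-1.261, 0.26, -0.138, 1.173, 0, 1.571], TCP at [160.051, -499.999, 231.304] pointing down, gripper open.
Joint ranges: [-2.78, 2.78], [-0.83, 1.72], [-1.28, 1.37], [-1.9, 2.12], [-1.57, 1.48], [-3.14, 3.14]. Speed limits (rad/s): [2.57, 2.57, 3.14, 3.14, 3.14, 3.14].

### API

Orientations are given as [roll, pitch, yaw] about the fixed x, y, z axes, in that order (R = Rz(yaw) Ry(pitch) Rx(roll)).
In Python, from workcell import sensors, viewer, ctrl gives the robot as it stands.
- The arm moves only by the tool carry_out, never from a script. Its argument "rows" is a list of rows, each a list of 7 numbers: the shift along the tool's x, y, z scaled (see below), then the turn, a rotation vector about the tool's x, y, z scaled (see below), then the gripper's target within -1 to 1 (shut at 1, half-way at 0, fully open at -1). In form: [[tx, ty, tz, ax, ay, az, jaw], ...]. A call has 1 to 10 rows; each row shifts and turns the commanded pose from where the row before left it, along the tool's axes as they then stand; what a row does not reach is not made up. The controller multiplies each number of a shift by 0.025 m and each number of a turn by 5 degrees. A row lasts 1/10 s, in which the tool goes at most 50 mm and 8.59 degrees, less where a joint would pass 70% of its speed; a pose out of reach is approached as far as the arm can. A call with a number of a shift or a turn outside -1 to 1 is refused whole. A call with a gripper value outside its range is refused whole. The fingers move at their own pace and stop on an object; the grip force is fixed at half the most. Time passes only in rows, so rows that do not move let the fingers close. It gives the time, the measured TCP pose, the force and the opening at its end, in the units of the state.
- sensors.read_state(): the state, without advancing time (a new reading comes with each control period).
- viewer.snapshot(name): name is "scene" or "top" or "wrist"; returns (picture, depth): 480x640x3 uint8, red, green, blue; 480x640 float32, mm along the optical axis (not along the pixel's ray), 0 where there is no reading.
- viewer.camera_info(name): a dict with "fx", "fy", "cx", "cy" (pixels), "camera_from_world" (4x4, takes a point from world to camera coordinates). Camera axes: x right, y up, looking along -z (the intrinsics and any distortion apply to the point x, -y, -z); pixel columns grow to the right and rows downward; lengths in mm; the calibration is good to about 2 mm. The wrist camera is an equidistant fisheye: a pixel r from the principal point sees the ray r / f radians off the axis. A picture is of the moment at which its call begins: read the wrist's pose just before it. camera_info takes no time and is no camera call; for the wrist camera it gives the pose at the moment of the call.
- ctrl.finish_job(): hands the job in, once; it reports no verdict.
Trained networks look in the newest picture that a camera, given by its name, has taken for a name from the list of things; names that differ only in an ending like _2 or _b are one class to them, and where a whole thing is asked for, a point or a joint stands for the part that bears it (a point fixed in the world has none). Each returns a list of dicts, best first, with "score" (0 to 1); they miss things now and then, are a little off and sometimes report something else, mostly with a low value. They report only what shows in the picture. A call takes as long as a camera call.
- viewer.boxes_of(camera, label): "extent" ([centre column, centre row, width, height] in pixels, round what is visible of it).
- viewer.place_of(camera, label): "centre" ([column, row] in pixels: a listed point, or the origin of a listed thing).
The state is a dict: "time_s": time; "joint_pos": joint angles; "joint_vel": joint speeds; "tau": joint torques, N m; "ee_pos": TCP position; "ee_rot": TCP orientation; "wrist_force": force on the tool from outside, world axes, zero at the start; "torque": the same for the moment, N m; "grip_width": opening from 0.0 (shut) to 1.0 (fully open).
Only numpy, scipy, OpenCV 4.12 (cv2) and the standard library are available. Lean on these libraries where they do the work, as an engineer would, in place of code of your own. Each camera call takes 0.05 s, during which the arm holds its last target. There are 200 camera calls.

## Working session

There is one attempt and no reset: what is moved stays moved. The work goes in short steps, Python scripts to look and compute and a tool call to move; the robot and the scene stay as the last step left them, time stands still between calls to the robot, and variables do not carry over. Pictures are saved under pics/ and viewed, about 8 in all and at most 12, crops included, and the job is handed in when it is done.

Besides the shell and the picture viewer there is one more tool, called after "Call:" by a JSON object that holds its "api" and its "payload". carry_out: Moves the arm, as the interface text tells. Its arguments: {"type":"object","properties":{"rows":{"type":"array","items":{"type":"array","items":{"type":"number"}}}},"required":["rows"]}

```bash
mkdir -p pics; ls
cat > h.py <<'E'
import numpy as np, cv2
from workcell import sensors, viewer, ctrl
from scipy.spatial.transform import Rotation as R
def ray(cam,px,info=None):
    i=info or viewer.camera_info(cam); T=np.array(i["camera_from_world"],float)
    u=(px[0]-i["cx"])/i["fx"]; v=(px[1]-i["cy"])/i["fy"]
    if cam=="wrist":
        r=np.hypot(u,v); s=np.sinc(r/np.pi)
        d=np.array([u*s,v*s,np.cos(r)])
    else: d=np.array([u,v,1.])
    d=np.array([d[0],-d[1],-d[2]])
    Rm=T[:3,:3]; o=-Rm.T@T[:3,3]
    return o,Rm.T@d
def at_z(cam,px,z,info=None):
    o,d=ray(cam,px,info); return o+d*(z-o[2])/d[2]
def world_map(cam,depth,info=None):
    i=info or viewer.camera_info(cam); T=np.array(i["camera_from_world"],float)
    v,u=np.mgrid[:480,:640]; u=(u-i["cx"])/i["fx"]; v=(v-i["cy"])/i["fy"]
    if cam=="wrist":
        r=np.hypot(u,v); t=np.tan(np.minimum(r,1.5))/np.maximum(r,1e-9); u,v=u*t,v*t
    p=np.stack([u*depth,-v*depth,-depth],-1)
    return (p-T[:3,3])@T[:3,:3]
E
cat > a.py <<'E'
from h import *
print(sensors.read_state())
for c in ("scene","top"):
    im,d=viewer.snapshot(c); cv2.imwrite(f"pics/{c}0.png",im[:,:,::-1]); np.save(f"pics/{c}0.npy",d)
    i=viewer.camera_info(c); print(c,{k:(np.round(v,3).tolist()) for k,v in i.items()})
    W=world_map(c,d)
    for n in ["machine","tray_floor","gold_casting","silver_casting","tote","lid","pull_bar","anvil","pliers","tape_roll","hammer"]:
        for q in viewer.place_of(c,n)[:2]:
            x,y=map(int,q["centre"]); print(n,round(q["score"],2),np.round(q["centre"],1),W[y,x].round() if 0<=x<640 and 0<=y<480 else "", at_z(c,q["centre"],0).round())
E
python3 a.py
```

```text
pics
{'time_s': 0.0, 'joint_pos': array([-1.26101148e+00,  2.60674441e-01, -1.39398807e-01,  1.17266984e+00,
       -2.02882834e-05,  1.57081052e+00]), 'joint_vel': array([-0.00129309, -0.00025406, -0.00159913, -0.00277937, -0.00019572,
        0.00239185]), 'tau': array([ 3.66283275e-04, -4.05679822e+01,  2.53922367e+01,  1.87600561e-02,
        7.59205136e-05,  2.89856539e-07]), 'ee_pos': array([ 159.83378849, -499.36102385,  230.45865423]), 'ee_rot': array([-1.56036096,  1.56884946,  1.89100237]), 'wrist_force': array([ 0.30811869, -0.25702324,  0.5314083 ]), 'torque': array([ 0.0018793 ,  0.07258859, -0.00587379]), 'grip_width': 1.0006047756596357}
scene {'fx': 566.307, 'fy': 566.307, 'cx': 316.455, 'cy': 252.553, 'camera_from_world': [[0.692, 0.722, -0.014, -362.465], [-0.371, 0.373, 0.85, 109.018], [0.619, -0.583, 0.527, -1778.624], [0.0, 0.0, 0.0, 1.0]]}
machine 0.7 [375.9 266. ] [645.  83.  78.] [570. 178.   0.]
tray_floor 0.93 [319.4 287.3] [541.  -8.   9.] [534.   1.   0.]
gold_casting 0.54 [333.1 297.3] [611. -28.  24.] [589.  -5.   0.]
silver_casting 0.56 [303.  284.2] [5
[... 1173 characters left out ...]
6.   0.]
silver_casting 0.62 [248.9 238.7] [541. 166. 177.] [577. 189.   0.]
silver_casting 0.48 [319.1 270.8] [488. -18.  20.] [488. -19.   0.]
tote 0.69 [417.7 269.9] [ 502. -302.    5.] [ 500. -305.    0.]
lid 0.71 [276.5 238.4] [555. 100. 124.] [580. 109.   0.]
lid 0.34 [317.9 233. ] [599. -10.   4.] [600. -12.   0.]
pull_bar 0.87 [200.5 224.3] [584. 301. 132.] [615. 334.   0.]
pull_bar 0.19 [277.2 236.6] [560.  97. 126.] [586. 107.   0.]
anvil 0.76 [146.5 284.2] [430. 456.  52.] [434. 474.   0.]
pliers 0.81 [206.7 332.1] [306. 293.   4.] [305. 292.   0.]
tape_roll 0.77 [377.4 186.9] [ 752. -187.   -3.] [ 748. -187.    0.]
hammer 0.79 [488.1 248.6] [ 566. -502.   26.] [ 569. -513.    0.]
```

View pics/top0.png

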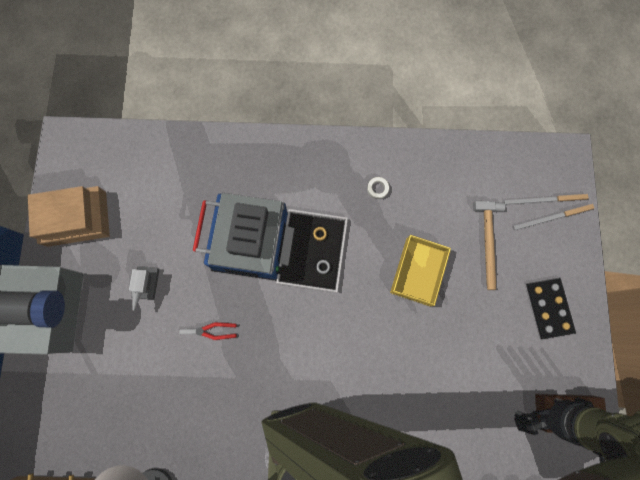

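View pics/scene0.png

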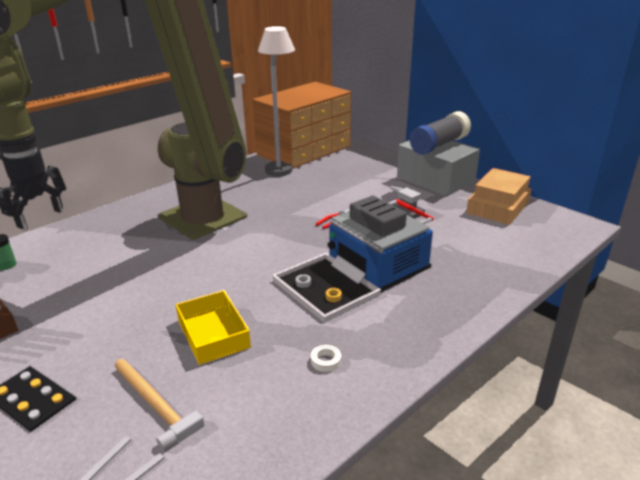

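Top view: machine at about (245,235), tray at (315,250) with the gold ring at (320,233) and the silver at (322,267), tote at (422,270), red bar at (200,225). The scene view agrees with this, and the lid is shut. Next I'll refine positions using depth.

```bash
cat >> h.py <<'E'
def plan(pos,rot=None,name=""):
    """rows (n, shift per row, turn per row), in tool axes, from the measured pose"""
    s=sensors.read_state(); A=R.from_euler("xyz",s["ee_rot"]); p=s["ee_pos"]
    print(name,"shift rows(25mm):",(A.inv().apply(np.array(pos)-p)/25).round(2),end=" ")
    if rot is not None: print("turn rows(5deg):",(np.degrees((A.inv()*rot).as_rotvec())/5).round(2),end="")
    print()
def down(yaw):
    """tool x down, jaw axis y along world yaw; """
    x=np.array([0,0,-1.]); y=np.array([np.cos(yaw),np.sin(yaw),0]); return R.from_matrix(np.stack([x,y,np.cross(x,y)],1))
E
cat > b.py <<'E'
from h import *
im=cv2.imread("pics/top0.png"); d=np.load("pics/top0.npy"); W=world_map("top",d)
hsv=cv2.cvtColor(im,cv2.COLOR_BGR2HSV)
def box(m,n):
    p=W[m]; print(n,m.sum(),"mean",p.mean(0).round(1),"min",p.min(0).round(),"max",p.max(0).round()); return p
sl=np.zeros(d.shape,bool); sl[215:285,300:342]=1
g=sl&(hsv[...,0]>10)&(hsv[...,0]<35)&(hsv[...,1]>120)&(hsv[...,2]>90)
s=sl&(hsv[...,1]<70)&(hsv[...,2]>110); s[:255]=0; s[280:]=0; s[:,:312]=0;s[:,335:]=0
for m,n in((g,"gold"),(s,"silver")):
    v,u=np.nonzero(m); c=((u.min()+u.max())/2,(v.min()+v.max())/2); box(m,n); print(c,"at z21",at_z("top",c,21).round(1), "mean px", at_z("top",(u.mean(),v.mean()),21).round(1))
sl[:]=0; sl[190:260,185:225]=1
r=sl&((hsv[...,0]<8)|(hsv[...,0]>172))&(hsv[...,1]>130)
box(r,"bar"); v,u=np.nonzero(r); q=np.array([at_z("top",(a,b),129)[:2] for a,b in zip(u,v)]); print("bar c",q.mean(0)); 
print(cv2.minAreaRect(q.astype(np.float32)))
# lid plate top z~125
t=(abs(W[...,2]-125)<8); t[:,:205]=0; t[:,290:]=0; t[:185]=0; t[290:]=0
print("lid",cv2.minAreaRect(W[t][:,:2].astype(np.float32)))
y=(hsv[...,0]>20)&(hsv[...,0]<35)&(hsv[...,1]>120)&(hsv[...,2]>60); y[:,:385]=0;y[:,460:]=0;y[:225]=0;y[315:]=0
rim=y&(W[...,2]>38); box(rim,"tote rim"); print(cv2.minAreaRect(W[rim][:,:2].astype(np.float32)))
T=(abs(W[...,2]-18)<7); T[:,:290]=0; T[:,360:]=0;T[:200]=0;T[300:]=0
print("tray",cv2.minAreaRect(W[T][:,:2].astype(np.float32)))
A=R.from_euler("xyz",sensors.read_state()["ee_rot"]).as_matrix(); print(A.round(2))
E
python3 b.py
```

```text
gold 93 mean [595.7 -16.3  17.5] min [578. -36.   3.] max [615.   2.  26.]
(np.float64(319.5), np.float64(233.5)) at z21 [594.1 -16.6  21. ] mean px [594.9 -16.3  21. ]
silver 70 mean [500.1 -27.1  19.8] min [482. -44.   9.] max [517. -12.  26.]
(np.float64(322.5), np.float64(266.0)) at z21 [499.5 -27.7  21. ] mean px [499.9 -27.1  21. ]
bar 187 mean [578.9 301.9 135.5] min [312.   5. 124.] max [ 649.  315. 1253.]
bar c [580.5154117  303.61739029]
((581.3812255859375, 303.2688903808594), (10.330825805664062, 135.0009765625), 83.23815155029297)
lid ((571.2425537109375, 196.72280883789062), (211.13172912597656, 198.0751495361328), 83.49369049072266)
tote rim 424 mean [ 482.6 -290.9  107.4] min [ 312. -382.   38.] max [ 592.    5. 1253.]
((407.2348327636719, -216.3424072265625), (180.12921142578125, 446.4451904296875), 45.194496154785156)
tray ((547.8195190429688, 0.5584793090820312), (168.82965087890625, 221.0381622314453), 83.30602264404297)
[[-0.    0.3  -0.95]
 [-0.   -0.95 -0.3 ]
 [-1.    0.    0.  ]]
```

Machine yaw is about 83.3°, and tray, lid and bar agree with one another. I'll start the first move toward the rings with a small turn, which shows joint 6's sense.

Call:
{"api": "carry_out", "payload": {"rows": [[0,0,-1,0.5,0,0,-1],[0,0,-1,0.5,0,0,-1],[0,0,-1,0,0,0,-1],[0,0,-1,0,0,0,-1]]}}

```text
time_s: 1.6
ee_pos: [257.6, -474.5, 231.4]
ee_rot: [1.571, 1.571, -1.348]
wrist_force: [0.2, -0.5, -0.3]
grip_width: 0.997
```

```bash
cat > c.py <<'E'
from h import *
im=cv2.imread("pics/top0.png"); d=np.load("pics/top0.npy"); W=world_map("top",d)
hsv=cv2.cvtColor(im,cv2.COLOR_BGR2HSV)
y=(hsv[...,0]>20)&(hsv[...,0]<35)&(hsv[...,1]>120)&(hsv[...,2]>60)&(d>0)&(W[...,2]<70)&(W[...,2]>-5); y[:,:385]=0;y[:,460:]=0;y[:225]=0;y[315:]=0
print("all",cv2.minAreaRect(W[y][:,:2].astype(np.float32)))
y&=W[...,2]>35; print(cv2.minAreaRect(W[y][:,:2].astype(np.float32)))
s=sensors.read_state(); print(s["joint_pos"].round(3),s["ee_pos"].round(1))
E=R.from_euler("xyz",s["ee_rot"]).as_matrix(); print("jaw yaw",np.degrees(np.arctan2(E[1,1],E[0,1])))
for yaw in(72,-108): plan([547,-22,190],down(np.radians(yaw)),yaw)
E
python3 c.py
```

```text
all ((492.77386474609375, -309.5248718261719), (133.98707580566406, 169.7190399169922), 72.62052154541016)
((495.2303466796875, -303.54296875), (121.2279052734375, 168.87986755371094), 73.02344512939453)
[-1.073  0.285 -0.102  1.183 -0.     1.846] [ 257.6 -474.5  231.4]
jaw yaw -77.26725435449963
72 shift rows(25mm): [  1.65 -15.1  -15.28] turn rows(5deg): [-29.85   0.    -0.  ]
-108 shift rows(25mm): [  1.65 -15.1  -15.28] turn rows(5deg): [ 6.15 -0.   -0.  ]
```

Call:
{"api": "carry_out", "payload": {"rows": [[0,-1,-1,0,0,0,-1],[0,-1,-1,0,0,0,-1],[0,-1,-1,0,0,0,-1],[0,-1,-1,0,0,0,-1],[0,-1,-1,0,0,0,-1],[0,-1,-1,0,0,0,-1],[0,-1,-1,0,0,0,-1],[0,-1,-1,0,0,0,-1],[0,-1,-1,0,0,0,-1],[0,-1,-1,0,0,0,-1]]}}

```text
time_s: 2.6
ee_pos: [446.1, -174.5, 231.4]
ee_rot: [2.476, 1.57, -0.443]
wrist_force: [0.8, -1.2, -1.5]
grip_width: 0.999
```

Call:
{"api": "carry_out", "payload": {"rows": [[0,-1,-1,0,0,0,-1],[0,-1,-1,0,0,0,-1],[0,-1,-1,0,0,0,-1],[0,-1,-1,0,0,0,-1],[0,-1,-1,0,0,0,-1],[0,0,0,-1,0,0,-1],[0,0,0,-1,0,0,-1],[0,0,0,-1,0,0,-1],[0,0,0,-1,0,0,-1],[0,0,0,-1,0,0,-1]]}}

```text
time_s: 3.6
ee_pos: [539.8, -26.2, 231.3]
ee_rot: [-0.336, 1.571, -2.815]
wrist_force: [-1.4, -0.1, 0.4]
grip_width: 1.0
```

Call:
{"api": "carry_out", "payload": {"rows": [[0,0,0,-1,0,0,-1],[0,0,0,-1,0,0,-1],[0,0,0,-1,0,0,-1],[0,0,0,-1,0,0,-1],[0,0,0,-1,0,0,-1],[0,0,0,-1,0,0,-1],[0,0,0,-1,0,0,-1],[0,0,0,-1,0,0,-1],[0,0,0,-1,0,0,-1],[0,0,0,-1,0,0,-1]]}}

```text
time_s: 4.6
ee_pos: [539.8, -26.2, 231.3]
ee_rot: [2.89, 1.571, 1.284]
wrist_force: [-0.4, 0.7, 0.1]
grip_width: 1.0
```

Call:
{"api": "carry_out", "payload": {"rows": [[0,0,0,-1,0,0,-1],[0,0,0,-1,0,0,-1],[0,0,0,-1,0,0,-1],[0,0,0,-1,0,0,-1],[0,0,0,-1,0,0,-1],[0,0,0,-1,0,0,-1],[0,0,0,-1,0,0,-1],[0,0,0,-1,0,0,-1],[0,0,0,-1,0,0,-1],[0,0,0,-1,0,0,-1]]}}

```text
time_s: 5.6
ee_pos: [539.7, -26.2, 231.3]
ee_rot: [-2.598, 1.571, 2.952]
wrist_force: [0.2, -0.2, 0.5]
grip_width: 1.003
```

Call:
{"api": "carry_out", "payload": {"rows": [[0,0,0,-1,0,0,-0.3],[0,0,0,-1,0,0,-0.3],[0,0,0,-1,0,0,-0.3],[0,0,0,-1,0,0,-0.3],[0,0,0,-1,0,0,-0.3],[0,0,0,0,0,0,-0.3]]}}

```text
time_s: 6.2
ee_pos: [539.8, -26.2, 231.3]
ee_rot: [-2.959, 1.571, 3.023]
wrist_force: [0.2, 0.1, 0.4]
grip_width: 0.652
```

```bash
cat > d.py <<'E'
from h import *
import sys
n=sys.argv[1]
s=sensors.read_state(); i=viewer.camera_info("wrist")
print(s["time_s"],s["joint_pos"].round(2),s["ee_pos"].round(1),s["grip_width"])
im,d=viewer.snapshot("wrist"); cv2.imwrite(f"pics/{n}.png",im[:,:,::-1]); np.save(f"pics/{n}.npy",d)
for c in ("gold_casting","silver_casting"):
    for q in viewer.place_of("wrist",c)[:2]: print(c,q["score"],np.round(q["centre"]),at_z("wrist",q["centre"],5,i).round(1))
W=world_map("wrist",d,i)
hsv=cv2.cvtColor(im,cv2.COLOR_RGB2HSV)
ok=(d>0)&(W[...,2]>15)&(W[...,2]<27)
for c,p,m in(("gold",(594,-16),ok&(hsv[...,1]>100)),("silver",(500,-27),ok)):
    m=m&(np.hypot(W[...,0]-p[0],W[...,1]-p[1])<32)
    if m.sum()>20: print(c,m.sum(),W[m].min(0).round(1),W[m].max(0).round(1),"c",((W[m].min(0)+W[m].max(0))/2).round(1))
r=(hsv[...,1]>130)&((hsv[...,0]<8)|(hsv[...,0]>172))&(W[...,2]>100)&(W[...,2]<145)&(d>0)
if r.sum()>20: print("bar",r.sum(),W[r].mean(0),cv2.minAreaRect(W[r][:,:2].astype(np.float32)))
E
python3 d.py w1
```

```text
6.2 [-0.05  0.29 -0.1   1.18  0.    0.25] [539.8 -26.2 231.3] 0.6522881190089429
gold_casting 0.76 [346. 256.] [594.4 -13.7   5. ]
silver_casting 0.9 [305. 168.] [495.8 -27.4   5. ]
gold 616 [575.  -34.1  15. ] [612.7   3.7  22.9] c [593.8 -15.2  19. ]
silver 665 [478.3 -45.8  15.2] [516.7  -8.4  23. ] c [497.5 -27.1  19.1]
```

View pics/w1.png

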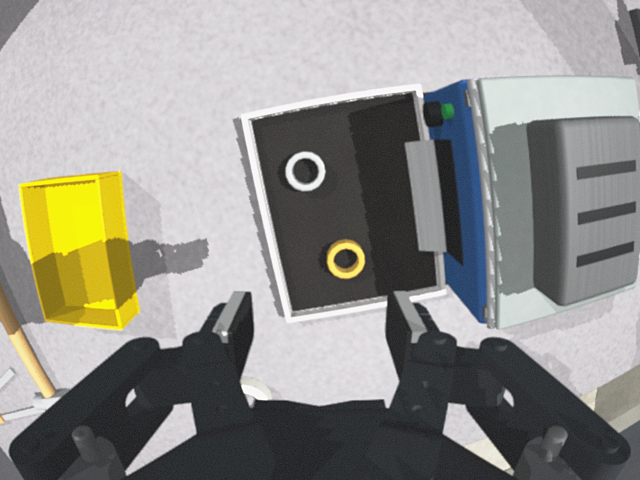

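Wrist view: silver ring at (305,170), gold at (346,258). Both are clear of the tray walls and both agree with the top camera.

```bash
python3 -c "
from h import *
plan([593.8,-15.2,60]);plan([593.8,-15.2,6])"
```

```text
shift rows(25mm): [6.85 1.07 1.93] 
 shift rows(25mm): [9.01 1.07 1.94]
```

Call:
{"api": "carry_out", "payload": {"rows": [[0.5,0.53,0.97,0,0,0,-0.3],[1,0.54,0.97,0,0,0,-0.3],[1,0,0,0,0,0,-0.3],[1,0,0,0,0,0,-0.3],[1,0,0,0,0,0,-0.3],[1,0,0,0,0,0,-0.3],[1,0,0,0,0,0,-0.3],[1,0,0,0,0,0,-0.3],[0.8,0,0,0,0,0,-0.3],[0.4,0,0,0,0,0,-0.3]]}}

```text
time_s: 7.35
ee_pos: [592.6, -15.0, 11.8]
ee_rot: [-2.87, 1.568, 3.111]
wrist_force: [0.5, -0.5, -0.2]
grip_width: 0.651
```

Call:
{"api": "carry_out", "payload": {"rows": [[0.3,0,0,0,0,0,-0.3],[0,0,0,0,0,0,1],[0,0,0,0,0,0,1],[0,0,0,0,0,0,1],[0,0,0,0,0,0,1],[0,0,0,0,0,0,1],[0,0,0,0,0,0,1]]}}

```text
time_s: 8.05
ee_pos: [594.4, -15.1, 6.8]
ee_rot: [0.261, 1.57, -0.04]
wrist_force: [0.2, 0.2, 0.8]
grip_width: 0.413
```

Call:
{"api": "carry_out", "payload": {"rows": [[-0.6,0,0,0,0,0,1],[-0.8,0,0,0,0,0,1],[-1,0,0,0,0,0,1],[-1,0,0,0,0,0,1]]}}

```text
time_s: 8.45
ee_pos: [593.5, -15.1, 91.9]
ee_rot: [-2.872, 1.57, 3.111]
wrist_force: [0.8, 0.7, -1.2]
grip_width: 0.411
```

```bash
python3 -c "
from h import *
s=sensors.read_state();print(s['grip_width'],s['wrist_force'])
a=np.radians(-17);u=np.array([np.cos(a),np.sin(a)])
c=np.array([495.2,-303.5])
for k in(36,-36):
  print(c+k*u);plan([*(c+k*u),120]);plan([*(c+k*u),8],down(np.radians(73)))
im,d=viewer.snapshot('wrist');cv2.imwrite('pics/w2.png',im[:,:,::-1])"
```

```text
0.41143575769451013 [ 0.78964188  0.66665038 -1.22808416]
[ 529.62697121 -314.02538137]
 shift rows(25mm): [ -1.12 -12.18   1.11] 
 shift rows(25mm): [  3.36 -12.18   1.11] turn rows(5deg): [-0.05 -0.01  0.  ]
[ 460.77302879 -292.97461863]
 shift rows(25mm): [ -1.12 -12.19  -1.77] 
 shift rows(25mm): [  3.36 -12.19  -1.77] turn rows(5deg): [-0.05 -0.01  0.  ]
```

View pics/w2.png

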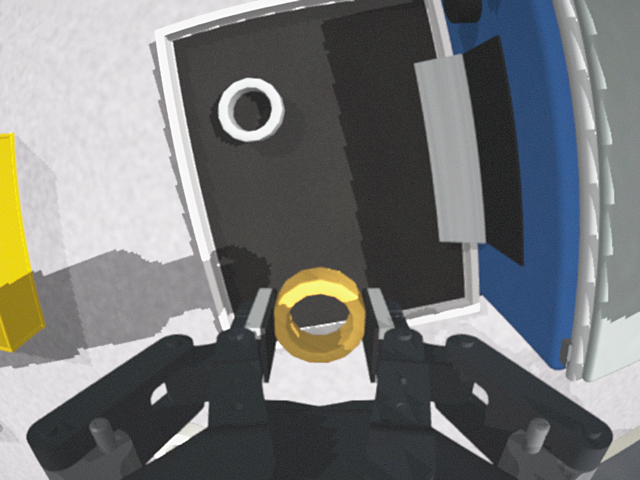

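Gold ring is held squarely at (320,315). I'll carry it to the tote.

Call:
{"api": "carry_out", "payload": {"rows": [[-0.6,-0.6,0,0,0,0,1],[-0.52,-1,0.11,0,0,0,1],[0,-1,0.2,0,0,0,1],[0,-1,0.2,0,0,0,1],[0,-1,0.2,0,0,0,1],[0,-1,0.2,0,0,0,1],[0,-1,0.2,0,0,0,1],[0,-1,0,0,0,0,1],[0,-1,0,0,0,0,1],[0,-1,0,0,0,0,1]]}}

```text
time_s: 9.5
ee_pos: [548.8, -253.4, 119.0]
ee_rot: [2.964, 1.57, 2.663]
wrist_force: [-0.1, 0.5, -1.0]
grip_width: 0.41
```

Call:
{"api": "carry_out", "payload": {"rows": [[0,-1,0,0,0,0,1],[0,-1,0,0,0,0,1],[0,-0.58,0,0,0,0,1],[0,0,0,0,0,0,1],[0,0,0,0,0,0,1]]}}

```text
time_s: 10.0
ee_pos: [530.2, -313.5, 119.1]
ee_rot: [1.977, 1.57, 1.676]
wrist_force: [-0.7, -0.6, -1.1]
grip_width: 0.41
```

```bash
python3 -c "
from h import *
i=viewer.camera_info('wrist')
im,d=viewer.snapshot('wrist');cv2.imwrite('pics/w3.png',im[:,:,::-1])
W=world_map('wrist',d,i);h=cv2.cvtColor(im,cv2.COLOR_RGB2HSV)
m=(d>0)&(h[...,0]>20)&(h[...,0]<35)&(h[...,1]>150)&(abs(W[...,2]-48)<6)&(np.hypot(W[...,0]-495,W[...,1]+303)<120)
print(m.sum(),cv2.minAreaRect(W[m][:,:2].astype(np.float32)))
plan([529.6,-314,120]);plan([529.6,-314,7])"
```

```text
6851 ((493.3544921875, -303.151611328125), (120.06505584716797, 169.23651123046875), 73.01620483398438)
 shift rows(25mm): [-0.03 -0.04 -0.02] 
 shift rows(25mm): [ 4.49 -0.04 -0.02]
```

View pics/w3.png

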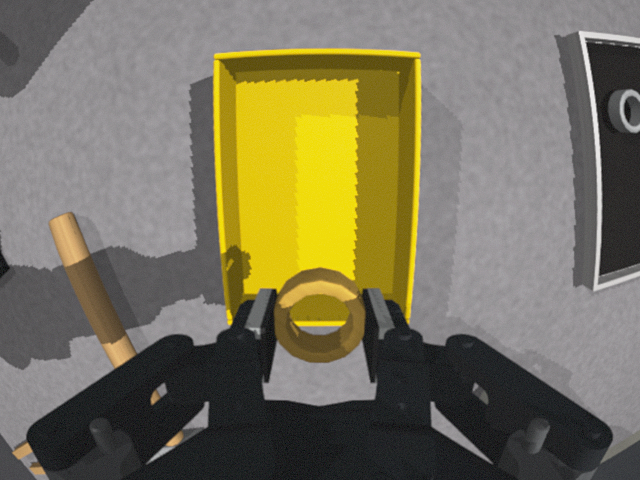

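Tote spans columns 215–420, with its centre at (493,-303). The ring is centred between its walls, so I'll lower it.

Call:
{"api": "carry_out", "payload": {"rows": [[0.5,0,-0.1,0,0,0,1],[1,0,0,0,0,0,1],[1,0,0,0,0,0,1],[0.8,0,0,0,0,0,1],[0.5,0,0,0,0,0,1],[0.4,0,0,0,0,0,1],[0.2,0,0,0,0,0,1],[0.07,0,0,0,0,0,1],[0,0,0,0,0,0,1]]}}

```text
time_s: 10.95
ee_pos: [528.3, -313.6, 8.0]
ee_rot: [-0.212, 1.57, -0.513]
wrist_force: [0.1, 0.6, -0.9]
grip_width: 0.409
```

Call:
{"api": "carry_out", "payload": {"rows": [[0,0,0,0,0,0,-0.1],[0,0,0,0,0,0,-0.1],[0,0,0,0,0,0,-0.1],[-0.6,0,0,0,0,0,-0.1],[-1,0,0,0,0,0,-0.1],[-1,0,0,0,0,0,-0.1],[-1,0,0,0,0,0,-0.1],[-1,0,0,0,0,0,-0.3]]}}

```text
time_s: 11.75
ee_pos: [527.8, -313.4, 123.9]
ee_rot: [-0.179, 1.57, -0.48]
wrist_force: [0.3, -0.0, 0.8]
grip_width: 0.654
```

```bash
python3 -c "
from h import *
plan([497.5,-27.1,120]);plan([497.5,-27.1,6])"
```

```text
shift rows(25mm): [ 0.15 10.58 -4.55] 
 shift rows(25mm): [ 4.71 10.58 -4.56]
```

Call:
{"api": "carry_out", "payload": {"rows": [[0,0.58,-0.35,0,0,0,-0.3],[0,1,-0.5,0,0,0,-0.3],[0,1,-0.5,0,0,0,-0.3],[0,1,-0.5,0,0,0,-0.3],[0,1,-0.5,0,0,0,-0.3],[0,1,-0.5,0,0,0,-0.3],[0,1,-0.5,0,0,0,-0.3],[0,1,-0.5,0,0,0,-0.3],[0,1,-0.5,0,0,0,-0.3],[0,1,-0.2,0,0,0,-0.3]]}}

```text
time_s: 12.75
ee_pos: [489.1, -49.8, 122.9]
ee_rot: [-3.037, 1.57, 2.945]
wrist_force: [0.8, 0.6, 0.4]
grip_width: 0.647
```

Call:
{"api": "carry_out", "payload": {"rows": [[0,1,0,0,0,0,-0.3],[0.5,0,0,0,0,0,-0.3],[1,0,0,0,0,0,-0.3],[1,0,0,0,0,0,-0.3],[1,0,0,0,0,0,-0.3],[0.6,0,0,0,0,0,-0.3],[0.4,0,0,0,0,0,-0.3],[0.2,0,0,0,0,0,-0.3],[0,0,0,0,0,0,-0.3]]}}

```text
time_s: 13.65
ee_pos: [497.6, -27.1, 4.9]
ee_rot: [-2.994, 1.571, 2.988]
wrist_force: [0.0, -0.3, 0.5]
grip_width: 0.649
```

Call:
{"api": "carry_out", "payload": {"rows": [[0,0,0,0,0,0,1],[0,0,0,0,0,0,1],[0,0,0,0,0,0,1],[0,0,0,0,0,0,1],[0,0,0,0,0,0,1],[0,0,0,0,0,0,1],[-0.5,0,0,0,0,0,1],[-1,0,0,0,0,0,1],[-1,0,0,0,0,0,1],[-1,0,0,0,0,0,1]]}}

```text
time_s: 14.65
ee_pos: [497.7, -27.0, 93.8]
ee_rot: [0.346, 1.57, 0.044]
wrist_force: [0.1, 1.1, -0.8]
grip_width: 0.418
```

```bash
python3 -c "
from h import *
a=np.radians(-17);u=np.array([np.cos(a),np.sin(a)])
c=np.array([493.5,-303.3])-36*u
print(c,sensors.read_state()['grip_width']);plan([*c,120]);plan([*c,7],down(np.radians(73)))"
```

```text
[ 459.07302879 -292.77461863] 0.4181399306758221
 shift rows(25mm): [ -1.05 -10.61   1.68] 
 shift rows(25mm): [  3.47 -10.61   1.68] turn rows(5deg): [-0.05  0.01 -0.  ]
```

Call:
{"api": "carry_out", "payload": {"rows": [[-0.6,-0.61,0.08,0,0,0,1],[-0.45,-1,0.2,0,0,0,1],[0,-1,0.2,0,0,0,1],[0,-1,0.2,0,0,0,1],[0,-1,0.2,0,0,0,1],[0,-1,0.2,0,0,0,1],[0,-1,0.2,0,0,0,1],[0,-1,0.2,0,0,0,1],[0,-1,0.2,0,0,0,1],[0,-1,0.2,0,0,0,1]]}}

```text
time_s: 15.65
ee_pos: [471.2, -271.5, 119.2]
ee_rot: [-0.139, 1.57, -0.44]
wrist_force: [-0.5, -0.0, -0.2]
grip_width: 0.42
```

Call:
{"api": "carry_out", "payload": {"rows": [[0,-1,0,0,0,0,1],[0,0,0,0,0,0,1],[0.6,0,-0.2,0,0,0,1],[1,0,0.2,0,0,0,1],[1,0,0,0,0,0,1],[0.8,0,0,0,0,0,1],[0.5,0,0,0,0,0,1],[0.4,0,0,0,0,0,1],[0.2,0,0,0,0,0,1],[0,0,0,0,0,0,1]]}}

```text
time_s: 16.65
ee_pos: [464.0, -294.3, 6.3]
ee_rot: [0.344, 1.571, 0.043]
wrist_force: [-0.6, -0.6, -0.2]
grip_width: 0.421
```

Call:
{"api": "carry_out", "payload": {"rows": [[0.06,0,0,0,0,0,1],[0,0,0,0,0,0,-0.1],[0,0,0,0,0,0,-0.1],[0,0,0,0,0,0,-0.1],[-0.6,0,0,0,0,0,-0.1],[-1,0,0,0,0,0,-0.1],[-1,0,0,0,0,0,-0.1],[-1,0,0,0,0,0,-0.1],[-1,0,0,0,0,0,-0.1],[-1,0,0,0,0,0,-0.1]]}}

```text
time_s: 17.65
ee_pos: [463.8, -294.3, 146.1]
ee_rot: [-0.2, 1.57, -0.501]
wrist_force: [0.2, -0.1, 0.7]
grip_width: 0.552
```

Call:
{"api": "carry_out", "payload": {"rows": [[-1,0,0,0,0,0,0.1],[-1,0,0,0,0,0,0.1],[-1,0,0,0,0,0,0.1],[-0.6,0,0,0,0,0,0.1]]}}

```text
time_s: 18.05
ee_pos: [464.4, -294.7, 237.2]
ee_rot: [-0.259, 1.568, -0.56]
wrist_force: [0.1, 0.6, 0.7]
grip_width: 0.448
```

```bash
python3 -c "
from h import *
im,d=viewer.snapshot('wrist');cv2.imwrite('pics/w4.png',im[:,:,::-1])
plan([576,255,235],down(np.radians(83.3)))"
```

```text
shift rows(25mm): [ 0.11 22.33 -2.3 ] turn rows(5deg): [-2.11  0.07  0.03]
```

View pics/w4.png

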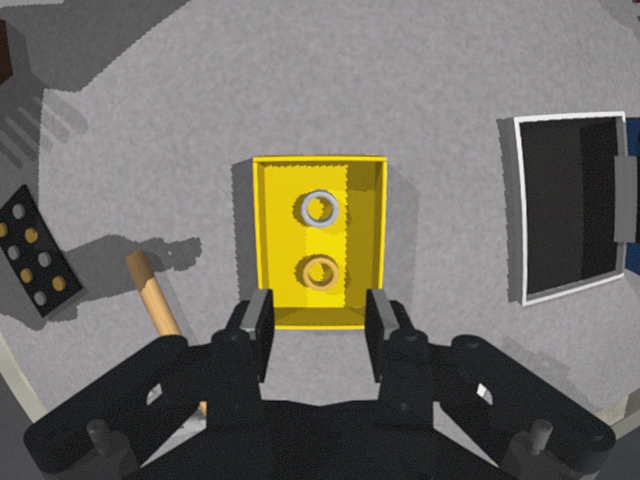

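Both rings lie flat in the tote, silver at (320,208) and gold at (320,272). Now the bar.

Call:
{"api": "carry_out", "payload": {"rows": [[0,0.6,-0.2,0,0,0,0.1],[0,1,-0.2,0,0,0,0.1],[0,1,-0.2,0,0,0,0.1],[0,1,-0.2,0,0,0,0.1],[0,1,-0.2,0,0,0,0.1],[0,1,-0.2,0,0,0,0.1],[0,1,-0.2,0,0,0,0.1],[0,1,-0.2,0,0,0,0.1],[0,1,-0.2,0,0,0,0.1],[0,1,-0.2,0,0,0,0.1]]}}

```text
time_s: 19.1
ee_pos: [485.8, -48.4, 233.5]
ee_rot: [-3.096, 1.568, 2.886]
wrist_force: [1.1, -1.0, 0.5]
grip_width: 0.45
```

Call:
{"api": "carry_out", "payload": {"rows": [[0,1,0,0,0,0,0.1],[0,1,0,0,0,0,0.1],[0,1,0,0,0,0,0.1],[0,1,0,0,0,0,0.1],[0,1,0,0,0,0,0.1],[0,1,0,0,0,0,0.1],[0,1,0,0,0,0,0.1],[0,1,0,0,0,0,0.1],[0,1,0,0,0,0,0.1],[0,1,0,0,0,0,0.1]]}}

```text
time_s: 20.1
ee_pos: [560.0, 189.9, 233.3]
ee_rot: [-2.625, 1.568, -2.926]
wrist_force: [0.2, -0.0, -0.5]
grip_width: 0.447
```

Call:
{"api": "carry_out", "payload": {"rows": [[0,1,0,-1,0,0,0.1],[0,0.8,0,-1,0,0,0.1],[0,0,0,-0.1,0.07,0,0.1],[0,0,0,0,0,0,0.1]]}}

```text
time_s: 20.5
ee_pos: [571.8, 232.1, 233.4]
ee_rot: [-2.958, 1.562, -3.076]
wrist_force: [-0.1, 0.3, 0.5]
grip_width: 0.451
```

```bash
python3 d.py w5 | egrep "^[0-9]|bar"; python3 -c "
from h import *
plan([581.5,303,180],down(np.radians(83.3)));plan([581.5,303,109])"
```

```text
20.5 [0.38 0.43 0.12 1.27 0.   0.5 ] [571.8 232.1 233.4] 0.45132613241459885
bar 2672 [575.47987756 304.73621534 129.56475102] ((579.5938720703125, 304.9151916503906), (11.735278129577637, 137.40940856933594), 83.2759780883789)
 shift rows(25mm): [2.17 2.9  0.04] turn rows(5deg): [-0.03 -0.08  0.01]
 shift rows(25mm): [5.01 2.9  0.06]
```

View pics/w5.png

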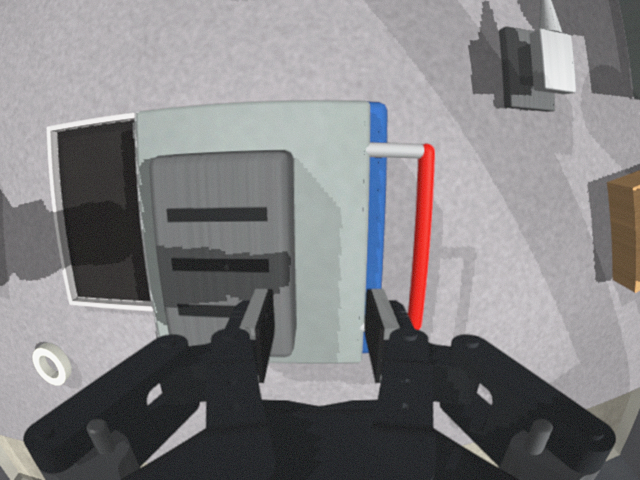

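The bar runs from (428,150) to (415,325), and the housing edge under it sits 25 mm from its axis. A straight-down grasp would catch the housing, so I'll tilt the tool about 40° and approach from outside.

Call:
{"api": "carry_out", "payload": {"rows": [[0,1,0,0,-0.08,0,0.1],[0,1,0,0,0,0,0.1],[0,1,0,0,0,0,0.1],[0,0.5,0,0,0,-1,0.1],[0,0,0,0,0,-1,0.1],[0,0,0,0,0,-1,0.1],[0,0,0,0,0,-1,0.1],[0,0,0,0,0,-1,0.1],[0,0,0,0,0,-1,0.1],[0,0,0,0,0,-1,0.1]]}}

```text
time_s: 21.65
ee_pos: [583.6, 318.1, 235.6]
ee_rot: [-1.567, 0.958, -1.687]
wrist_force: [-0.3, 0.4, 0.6]
grip_width: 0.446
```

Call:
{"api": "carry_out", "payload": {"rows": [[0,0,0,0,0,-1,0.1],[0,0,0,0,0,0,0.1]]}}

```text
time_s: 21.85
ee_pos: [583.3, 320.0, 227.5]
ee_rot: [-1.572, 0.871, -1.688]
wrist_force: [-1.6, -1.0, -1.1]
grip_width: 0.453
```

```bash
cat > e.py <<'E'
from h import *
a=np.radians(83.3); m=np.array([np.cos(a),np.sin(a),0]); z=np.array([0,0,1.])
bar=np.array([581,304.3,125]); t=np.radians(40); d=-np.sin(t)*m-np.cos(t)*z
Rt=down(a)*R.from_euler("z",-40,degrees=True)
if __name__=="__main__":
    s=sensors.read_state(); print(s["joint_pos"].round(2),s["ee_pos"].round(1),s["wrist_force"].round(1), R.from_euler("xyz",s["ee_rot"]).apply([1,0,0]).round(3),d.round(3))
    for k in(90,40,0): plan(bar+(17-k)*d,Rt,k)
E
python3 e.py
```

```text
[ 0.71  1.01  0.99  2.11 -0.45  0.96] [583.3 320.  227.5] [-1.6 -1.  -1.1] [-0.076 -0.64  -0.765] [-0.075 -0.638 -0.766]
90 shift rows(25mm): [ 0.63  2.15 -0.02] turn rows(5deg): [ 0.01 -0.01  0.02]
40 shift rows(25mm): [ 2.63  2.15 -0.02] turn rows(5deg): [ 0.01 -0.01  0.02]
0 shift rows(25mm): [ 4.23  2.16 -0.02] turn rows(5deg): [ 0.01 -0.01  0.02]
```

Joint 4 is close to its limit (2.11 of 2.12), so I'll ease the tilt to 30°, use a shallower grasp and narrow the jaws.

Call:
{"api": "carry_out", "payload": {"rows": [[0,0,0,0,0,1,0.34],[0,0,0,0,0,1,0.34],[0,0,0,0,0,0,0.34]]}}

```text
time_s: 22.15
ee_pos: [582.3, 314.5, 238.2]
ee_rot: [-1.563, 1.05, -1.684]
wrist_force: [0.8, -0.2, 1.4]
grip_width: 0.332
```

```bash
sed -i 's/np.radians(40)/np.radians(30)/; s/"z",-40/"z",-30/; s/(17-k)/(14-k)/' e.py; python3 e.py
```

```text
[ 0.67  0.83  0.75  1.87 -0.36  0.86] [582.3 314.5 238.2] [ 0.8 -0.2  1.4] [-0.056 -0.494 -0.867] [-0.058 -0.497 -0.866]
90 shift rows(25mm): [ 1.09  1.9  -0.02] turn rows(5deg): [-0.06  0.02 -0.03]
40 shift rows(25mm): [ 3.09  1.9  -0.02] turn rows(5deg): [-0.06  0.02 -0.03]
0 shift rows(25mm): [ 4.69  1.89 -0.02] turn rows(5deg): [-0.06  0.02 -0.03]
```

Call:
{"api": "carry_out", "payload": {"rows": [[0.5,0.4,0,0,0,0,0.34],[0.7,0.5,0,0,0,0,0.34],[0.7,0.5,0,0,0,0,0.34],[0.7,0.3,0,0,0,0,0.34],[0.49,0.2,0,0,0,0,0.34],[0,0,0,0,0,0,0.34]]}}

```text
time_s: 22.75
ee_pos: [582.0, 319.2, 142.3]
ee_rot: [-1.573, 1.044, -1.691]
wrist_force: [0.3, -0.7, -0.5]
grip_width: 0.327
```

```bash
python3 e.py; python3 d.py w6 | grep bar
```

```text
[ 0.67  0.86  0.55  1.66 -0.36  0.86] [582.  319.2 142.3] [ 0.3 -0.7 -0.5] [-0.06  -0.499 -0.865] [-0.058 -0.497 -0.866]
90 shift rows(25mm): [-2.14 -0.18  0.02] turn rows(5deg): [-0.01 -0.02  0.03]
40 shift rows(25mm): [-0.14 -0.17  0.03] turn rows(5deg): [-0.01 -0.02  0.03]
0 shift rows(25mm): [ 1.46 -0.17  0.03] turn rows(5deg): [-0.01 -0.02  0.03]
bar 6285 [571.16679263 308.82922488 128.98725456] ((579.8717041015625, 306.0307922363281), (12.15101432800293, 138.1964874267578), 83.16152954101562)
```

View pics/w6.png

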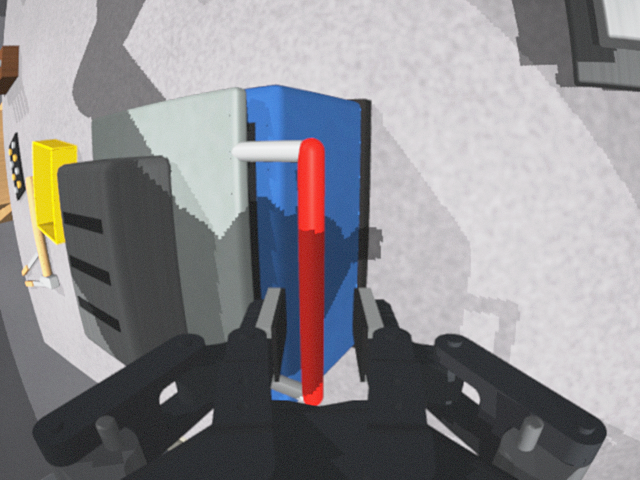

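Bar lies between the open fingers at column 312, against a jaw mid-line of 320, which fits the planned 4 mm correction. Advance and grip.

Call:
{"api": "carry_out", "payload": {"rows": [[0.3,-0.14,0,0,0,0,0.34],[0.5,0,0,0,0,0,0.34],[0.45,0,0,0,0,0,0.34],[0.21,0,0,0,0,0,0.34],[0,0,0,0,0,0,0.34]]}}

```text
time_s: 23.4
ee_pos: [580.7, 299.2, 114.0]
ee_rot: [-1.567, 1.048, -1.685]
wrist_force: [0.5, -0.2, 0.5]
grip_width: 0.327
```

Call:
{"api": "carry_out", "payload": {"rows": [[0,0,0,0,0,0,1],[0,0,0,0,0,0,1],[0,0,0,0,0,0,1],[0,0,0,0,0,0,1],[0,0,0,0,0,0,1]]}}

```text
time_s: 23.9
ee_pos: [580.9, 299.1, 115.0]
ee_rot: [-1.565, 1.047, -1.682]
wrist_force: [-0.3, -3.0, 5.6]
grip_width: 0.115
```

```bash
python3 e.py; python3 -c "
from h import *
im,d=viewer.snapshot('wrist');cv2.imwrite('pics/w7.png',im[:,:,::-1])"
```

```text
[ 0.65  0.83  0.43  1.55 -0.37  0.84] [580.9 299.1 115. ] [-0.3 -3.   5.6] [-0.056 -0.497 -0.866] [-0.058 -0.497 -0.866]
90 shift rows(25mm): [-3.49 -0.02 -0.01] turn rows(5deg): [-0.01  0.03 -0.  ]
40 shift rows(25mm): [-1.49 -0.02 -0.02] turn rows(5deg): [-0.01  0.03 -0.  ]
0 shift rows(25mm): [ 0.11 -0.02 -0.02] turn rows(5deg): [-0.01  0.03 -0.  ]
```

View pics/w7.png

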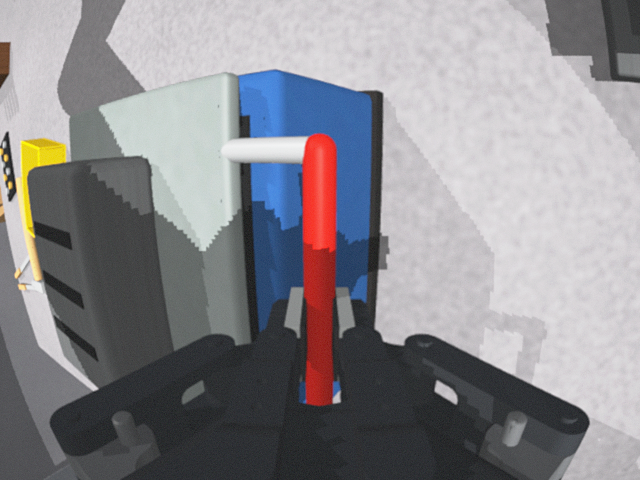

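The bar is gripped between the pads (width 0.115, about 10 mm). Next I'll compute the arc in tool axes at fixed tool orientation.

```bash
python3 -c "
import numpy as np
th=np.concatenate([[0,.03,.08],np.arange(.15,1.06,.07),[1.11,1.15,1.18,1.2,1.22,1.235]])
f=lambda t:np.array([205*np.cos(t)-5*np.sin(t),205*np.sin(t)+5*np.cos(t)])
c,s=np.cos(np.pi/6),.5; acc=np.zeros(2)
for b in th[1:]:
  D=f(b)-f(0); g=np.array([-s*D[0]-c*D[1],c*D[0]-s*D[1]])/25
  r=np.round(g-acc,2); acc+=r; print(round(b,3),r, end=';')
D=f(1.25)-f(0);print('P at 1.25 (dy,dx machine) ',D)"
```

```text
0.03 [-0.21 -0.13];0.08 [-0.34 -0.23];0.15 [-0.45 -0.36];0.22 [-0.42 -0.38];0.29 [-0.4  -0.41];0.36 [-0.37 -0.44];0.43 [-0.34 -0.47];0.5 [-0.3  -0.49];0.57 [-0.27 -0.5 ];0.64 [-0.24 -0.53];0.71 [-0.19 -0.54];0.78 [-0.16 -0.55];0.85 [-0.12 -0.56];0.92 [-0.08 -0.57];0.99 [-0.03 -0.57];1.11 [ 0.02 -0.99];1.15 [ 0.04 -0.32];1.18 [ 0.03 -0.25];1.2 [ 0.03 -0.16];1.22 [ 0.03 -0.16];1.235 [ 0.02 -0.12];P at 1.25 (dy,dx machine)  [-145.10383881  191.11845878]
```

Call:
{"api": "carry_out", "payload": {"rows": [[-0.21,-0.13,0,0,0,0,1],[-0.34,-0.23,0,0,0,0,1],[-0.45,-0.36,0,0,0,0,1]]}}

```text
time_s: 24.25
ee_pos: [580.5, 296.7, 143.9]
ee_rot: [-1.568, 1.049, -1.686]
wrist_force: [2.6, -1.5, -4.7]
grip_width: 0.113
```

Call:
{"api": "carry_out", "payload": {"rows": [[-0.42,-0.38,0,0,0,0,1],[-0.4,-0.41,0,0,0,0,1],[-0.37,-0.44,0,0,0,0,1],[-0.34,-0.47,0,0,0,0,1],[-0.3,-0.49,0,0,0,0,1],[0,0,0,0,0,0,1]]}}

```text
time_s: 24.85
ee_pos: [577.9, 273.2, 215.0]
ee_rot: [-1.559, 1.054, -1.678]
wrist_force: [1.9, 8.9, 3.8]
grip_width: 0.11
```

```bash
cat > f.py <<'E'
from e import *
s=sensors.read_state(); p=s["ee_pos"]-np.array([580.9,299.1,115]); x=205+p@m; zz=5+p[2]
print(s["joint_pos"].round(2),s["ee_pos"].round(1),s["wrist_force"].round(1),s["grip_width"].round(3),"theta est",np.arctan2(zz,x)-np.arctan2(5,205),"radius",np.hypot(x,zz))
E
python3 f.py
```

```text
Traceback (most recent call last):
  File "f.py", line 3, in <module>
    print(s["joint_pos"].round(2),s["ee_pos"].round(1),s["wrist_force"].round(1),s["grip_width"].round(3),"theta est",np.arctan2(zz,x)-np.arctan2(5,205),"radius",np.hypot(x,zz))
                                                                                 ^^^^^^^^^^^^^^^^^^^^^
AttributeError: 'float' object has no attribute 'round'
```

Call:
{"api": "carry_out", "payload": {"rows": [[-0.34,-0.46,0,0,0,0,1],[-0.24,-0.53,0,0,0,0,1],[-0.19,-0.54,0,0,0,0,1],[-0.16,-0.55,0,0,0,0,1],[0,0,0,0,0,0,1]]}}

```text
time_s: 25.35
ee_pos: [573.7, 239.5, 260.6]
ee_rot: [-1.559, 1.053, -1.678]
wrist_force: [2.3, 10.3, 6.4]
grip_width: 0.11
```

```bash
sed -i 's/s\["grip_width"\].round(3)/s["grip_width"]/' f.py; python3 f.py
```

```text
[ 0.59  0.69  0.53  1.76 -0.39  0.78] [573.7 239.5 260.6] [ 2.3 10.3  6.4] 0.10985032792723928 theta est 0.7799604355409318 radius 208.99057273904486
```

Call:
{"api": "carry_out", "payload": {"rows": [[-0.18,-0.54,0,0,0,0,1],[-0.14,-0.56,0,0,0,0,1],[-0.03,-0.57,0,0,0,0,1],[0,0,0,0,0,0,1]]}}

```text
time_s: 25.75
ee_pos: [569.4, 206.0, 287.5]
ee_rot: [-1.565, 1.048, -1.683]
wrist_force: [1.8, 4.9, 5.9]
grip_width: 0.11
```

```bash
python3 f.py
```

```text
[ 0.56  0.65  0.51  1.78 -0.4   0.74] [569.4 206.  287.5] [1.8 4.9 5.9] 0.10997454765681433 theta est 0.9868720116521655 radius 209.4966974759226
```

Call:
{"api": "carry_out", "payload": {"rows": [[0,-0.5,0,0,0,0,1],[0,-0.5,0,0,0,0,1],[0.02,-0.32,0,0,0,0,1],[0.03,-0.25,0,0,0,0,1],[0,0,0,0,0,0,1],[0,0,0,0,0,0,1]]}}

```text
time_s: 26.35
ee_pos: [566.0, 172.4, 304.6]
ee_rot: [-1.564, 1.048, -1.682]
wrist_force: [4.6, 2.7, 3.0]
grip_width: 0.11
```

```bash
python3 f.py
cat > g.py <<'E'
from e import *
from scipy.optimize import least_squares
s=sensors.read_state()
P=np.array([[580.9,299.1,115],[580.5,296.7,143.9],[577.9,273.2,215],[573.7,239.5,260.6],[569.4,206,287.5],s["ee_pos"]])
q=np.stack([P@m,P[:,2]],1); r=least_squares(lambda c:np.hypot(*(q-c).T)-205.06,[100,120])
off=np.array([14*-.5,14*-.866])  # TCP rel. to bar
print("hinge (TCP-shifted)",r.x,"hinge",r.x-off,"expected",(np.array([569.3,181.8,0])@m-85,120),"res",r.fun.round(1))
v=q[-1]-r.x; print("theta",np.arctan2(v[1],v[0])-np.arctan2(5,205))
# camera: lid angle from scene depth, points on lid plate
i=viewer.camera_info("top"); im,d=viewer.snapshot("top"); cv2.imwrite("pics/top1.png",im[:,:,::-1])
i2=viewer.camera_info("scene"); im2,d2=viewer.snapshot("scene"); cv2.imwrite("pics/scene1.png",im2[:,:,::-1])
W=world_map("scene",d2,i2); h=cv2.cvtColor(im2,cv2.COLOR_RGB2HSV)
red=(h[...,1]>130)&((h[...,0]<8)|(h[...,0]>172))&(W[...,2]>200)&(d2>0)&(abs(W[...,0]-565)<120)&(abs(W[...,1]-170)<80)
print("red",red.sum(),W[red].mean(0), "machine x",W[red].mean(0)@m-np.array([569.3,181.8,0])@m)
E
python3 g.py
```

```text
[ 0.52  0.6   0.47  1.77 -0.42  0.7 ] [566.  172.4 304.6] [4.6 2.7 3. ] 0.10957205448305392 theta est 1.1676869025480623 radius 209.42896733222466
hinge (TCP-shifted) [159.66743993 115.16583921] hinge [166.66743993 127.28983921] expected (np.float64(161.9790747167472), 120) res [ 0.1 -0.3 -0.   0.4  0.1 -0.4]
theta 1.1576119569734638
red 165 [573.45294027 174.35868343 316.45256408] machine x -6.905970612824035
```

View pics/scene1.png

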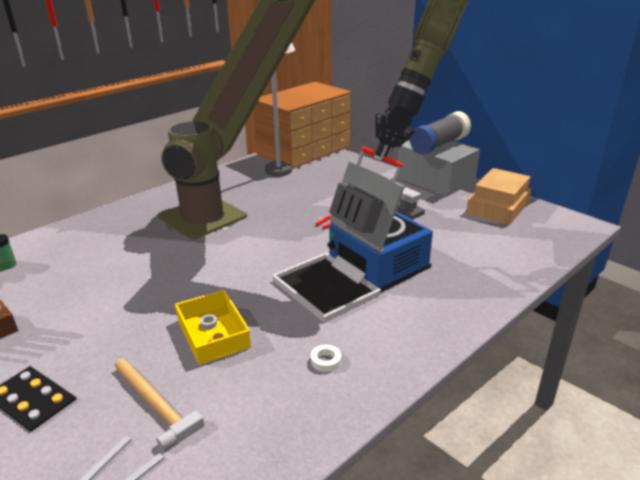

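Scene view: lid up near balance at (365,200), bar in the gripper at (380,157), both rings in the tote at (208,322) and (218,337). The circle fit (residuals ≤0.4 mm) gives θ ≈ 1.158, and the camera's bar position agrees. About 0.09 rad to go.

Call:
{"api": "carry_out", "payload": {"rows": [[0.04,-0.3,0,0,0,0,1],[0.04,-0.25,0,0,0,0,1],[0.04,-0.18,0,0,0,0,1],[0,0,0,0,0,0,1],[0,0,0,0,0,0,1],[0,0,0,0,0,0,1]]}}

```text
time_s: 27.05
ee_pos: [563.6, 155.5, 310.9]
ee_rot: [-1.566, 1.048, -1.684]
wrist_force: [4.4, 2.2, 4.6]
grip_width: 0.112
```

```bash
python3 g.py; python3 -c "
from h import *
im=cv2.imread('pics/scene1.png')[110:290,290:470];cv2.imwrite('pics/z1.png',cv2.resize(im,None,fx=3.3,fy=3.3))
s=sensors.read_state();print(s['wrist_force'],s['grip_width'],s['ee_pos'],s['joint_vel'].round(3))"
```

```text
hinge (TCP-shifted) [159.6522394  115.24087776] hinge [166.6522394  127.36487776] expected (np.float64(161.9790747167472), 120) res [ 0.1 -0.3 -0.   0.4  0.1 -0.3]
theta 1.2460603348253207
red 162 [571.42759412 156.94190912 322.87935819] machine x -24.44009829317787
[3.95376702 2.15938896 4.69199551] 0.11272852215336082 [563.62802787 155.6086798  310.84351398] [ 0.003 -0.001 -0.001 -0.     0.002 -0.   ]
```

View pics/z1.png

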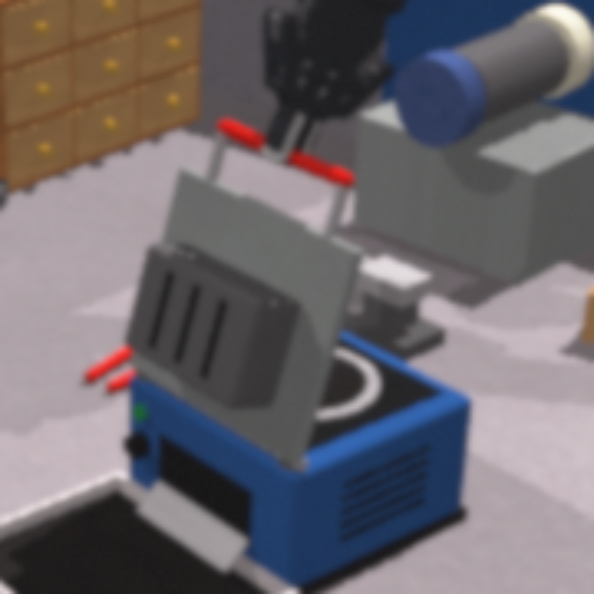

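θ ≈ 1.246 by the fit. The camera puts the bar at machine x -24.4, against -25 at balance. The arm is still, and the crop shows the fingers round the bar's middle at (290,145). Handing in.

```bash
python3 -c "
from workcell import ctrl
print(ctrl.finish_job())"
```

```text
the job is handed in; nothing more can be done
None
```

Both castings are in the yellow tote and the lid is held at its balance point by the red bar. I handed the job in at about 27 s of the 72 s allowed.

- **Castings:** I set both down on the tote's floor, not dropped from above the rim, while the lid was still shut. The wrist and scene pictures taken afterwards show both rings in the tote.
- **Lid:** I gripped the bar with the tool tilted 30° from outside, because a straight-down grasp would have caught the housing edge. I then swung the lid up along its arc. It never went past the balance point by my estimates.
- **Last checks:**
  - A circle fitted through the measured gripper positions gives a lid angle of 1.246 rad (target 1.25).
  - The scene camera puts the bar 24.4 mm to the tray side of the machine's origin (target 25 mm).
  - The arm was still, the gripper closed on the bar, and the wrist force a few newtons.
- **What disagreed:**
  - The swing pushed outward on the gripper with about 12 N part-way up, so I corrected the path outward.
  - The fitted hinge came out about 7 mm higher and 5 mm further from the tray than expected. A bar held about 6 mm from the fingertips, instead of the planned 14 mm, would explain this, so the grip may be shallow, though it held steady.
- **Bystanders:** I kept clear of the anvil, pliers, tape roll and hammer. I did not re-measure their positions at the end.

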